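# Lock the loaf frame with its cam lever

### The job

Two split wooden frames for shaping dough stand open on the counter, a long loaf frame and a short square one, each with a cam lever at its near end. Lock the long loaf frame: turn its lever a quarter turn clockwise (seen from above) as far as it goes, so that the lever lies crosswise along the end of the frame and the cam presses the near half tight against the far half. Leave the lever of the square frame in its open position, and let go of the lever at the end.

Things in the scene. Friction and masses are not known exactly. Their poses are not given: they have to be found in the camera images.
- loaf_frame: Fixed base and far half of the long frame: pale wood, closed 190 mm long (its x) x 100 mm wide (y), 12 mm walls, tops at z 54 mm, on a darker 14 mm base. Origin: on the counter straight below the cam's pivot at the near end, on the frame's centre line. x points along the frame away from the robot, y left, z up; yaw within 15 degrees. Closed, the near half's end face is at x = 32 mm.
- loaf_cam (a joint): Angle (rad) of its dark steel lever: 14 mm thick, from the pivot to 77 mm out, z 62 to 80 mm; beyond 10 mm from the pivot nothing under or beside it is above z 54 mm. 0: points to the frame's -x, open. Grows clockwise from above to its stop at 1.57: points to the frame's +y, across the near end, locked. Starts at 0 to 0.2, stays where left, takes 0.15 to 0.5 N m.
- loaf_half: Near half of the loaf frame, loose: a U of pale wood 95 x 100 x 40 mm, about 0.4 kg, sliding along the frame's x between two low guide rails on the base. Origin: middle of its underside, axes as the frame's. It starts 7 to 10 mm short of the far half (a visible gap at the seam); pressed tight, its origin is at x = 79 mm in the frame. The turning cam pushes it home.
- square_cam (a joint): Angle (rad) of the lever of the other, short frame (100 x 100 mm when closed, same height, same cam), same meaning, 0 to 0.2 at the start. It stands left or right of the loaf frame, its pivot at least 260 mm away in y, and must be left open, under 0.4.
Things that resemble listed ones, but are neither listed nor needed, are in the scene too. What is shaped like the loaf_half but turquoise is not meant.

How it is judged:
At the end, for the whole second after the job is handed in: The loaf frame's cam lever is within 0.19 rad (11 degrees) of its locked stop; its near half lies on the base, in line (within 0.1 rad), at rest and within 2 mm of pressed tight against the far half; the square frame's lever is still open (under 0.4 rad) (value of joint loaf_cam above 1.38 rad and x of loaf_half in the frame of loaf_frame above 0.0772 m and z of loaf_half in the frame of loaf_frame below 0.02 m and angle between the x axis of loaf_half and the x axis of loaf_frame, either way round below 0.1 rad and linear speed of loaf_half below 0.02 m/s and value of joint square_cam below 0.4 rad); the robot touches nothing.
It fails at once if the square frame's cam lever is turned (past 0.4 rad) (value of joint square_cam above 0.4 rad).
It also fails if it takes over 30 s, if anything falls off the work surface, if the arm or the gripper's body presses on something with over 40 N, if the wrist force passes 120 N, or if a joint passes its speed limit or range.

### The arm

A 7-joint arm with a two-finger parallel gripper is mounted at the origin on a cart in front of the work surface, level with it; the furniture and walls round the work are solid. World frame = base frame: x ahead of the robot, y to its left, z up, the work surface at z = 0. Lengths are in m, angles in rad, forces in N, time in s.
With the tool pointing down it reaches from about 0.4 to 0.875 m from the base axis. Payload 19.3 kg.
Tool frame: the origin (TCP) lies at the very end of the fingers, on their centre line; the grasp point (between the pads) lies 19 mm behind it; z points along the fingers, y is the line along which they close (so a half turn about z gives the same grasp; the last joint's range is limited). The gripper opens to 85 mm and grips with 20 to 120 N. Pads are 22 mm wide; open, the fingers measure 114 mm over their backs; the gripper's body (76 mm by 85 mm) begins 54 mm behind the grasp point. The pads swing forward as they close: fully open they stand 13 mm farther back than shut.
Start: joints at [1.091, 0.521, -0.036, 1.599, 0.021, 1.021, -0.113], TCP at [0.249, -0.573, 0.231] pointing down, gripper open.
Joint ranges: [-2.91, 2.91], [-0.3, 2.13], [-1.5, 1.42], [0.17, 2.43], [-1.26, 4.41], [0.16, 1.93], [-2.52, 2.52]. Speed limits (rad/s): [1.89, 1.89, 2.39, 2.39, 3.01, 3.01, 3.01].

### API

Orientations are given as [roll, pitch, yaw] about the fixed x, y, z axes, in that order (R = Rz(yaw) Ry(pitch) Rx(roll)).
In Python, from workcell import bot gives the robot as it stands.
- The arm moves only by the shell command python3 -m crank 'ROWS' [FORCE]. ROWS is a JSON object of lists of equal length, an entry for each row: "travel": the shift along the world's x, y, z in cm, a list of three; "turn": the turn, a rotation vector about the world's x, y, z in degrees, a list of three; "gripper": the closure, from 0 (fully open) to 1 (shut). A call has exactly 5 rows; each row is the pose to reach, as a shift and turn from the pose commanded when the call began; what a row does not reach only later rows make up. A row lasts 1/10 s, in which the tool goes at most 50 mm and 8.59 degrees, less where a joint would pass 70% of its speed; a pose out of reach is approached as far as the arm can. A call with a gripper value outside its range is refused whole. The fingers move at their own pace and stop on an object; FORCE is the grip in N (left out, the last holds). Time passes only in rows, so rows that repeat a pose let the fingers close, or fill a call up. It gives the time, the measured TCP pose, the force, the opening and the grip force at its end, in the units of the state.
- bot.observe(): the state, without advancing time (a new reading comes with each control period).
- bot.grab_frame(name): name is "side" or "top"; returns a dict with "pixels" (420x560x3 uint8, red, green, blue), "fx", "fy", "cx", "cy" (pixels), "dist" ([k1, k2, p1, p2, k3] as OpenCV has them; the pictures are not rectified), "extrinsics" (4x4, takes a point from world to camera coordinates). Camera axes: x right, y down, z forward; pixel columns grow to the right and rows downward; lengths in m; the calibration is good to about 2 mm. A picture is of the moment at which its call begins. There is no depth.
- bot.job_done(): hands the job in; it is judged then, once.
The state is a dict: "clock": time; "qpos": joint angles; "qd": joint speeds; "joint_efforts": joint torques, N m; "position": TCP position; "tool_rot": TCP orientation; "force": force on the tool from outside, world axes, zero at the start; "moment": the same for the moment, N m; "grip_width": finger opening in m; "finger_force": force on a finger pad.
Only numpy, scipy, OpenCV 4.12 (cv2) and the standard library are available. Lean on these libraries where they do the work, as an engineer would, in place of code of your own. Each camera call takes 0.05 s, during which the arm holds its last target. There are 200 camera calls.

## Working session

There is one attempt and no reset: what is moved stays moved. The work goes in short steps, Python scripts to look and compute and a shell command to move; the robot and the scene stay as the last step left them, time stands still between calls to the robot, and variables do not carry over. Pictures are saved under pics/ and viewed, at most 10 in all, crops included, and the job is handed in when it is done.

```bash
mkdir -p pics
cat > h.py <<'E'
import numpy as np, cv2
from workcell import bot
def snap(n,f):
    d=bot.grab_frame(n); cv2.imwrite('pics/'+f,cv2.cvtColor(d['pixels'],cv2.COLOR_RGB2BGR)); 
    d.pop('pixels'); np.save('pics/'+n+'.npy',d,allow_pickle=True); return d
def pt(n,u,v,z):
    d=np.load('pics/'+n+'.npy',allow_pickle=True).item()
    K=np.array([[d['fx'],0,d['cx']],[0,d['fy'],d['cy']],[0,0,1]])
    p=cv2.undistortPoints(np.array([[[u,v]]],float),K,np.array(d['dist'])).ravel()
    E=np.array(d['extrinsics']); R,t=E[:3,:3],E[:3,3]
    c=-R.T@t; r=R.T@np.array([p[0],p[1],1]); return c+r*(z-c[2])/r[2]
E
python3 -c "
from h import *
snap('top','t1.png');snap('side','s1.png');o=bot.observe();print(o['position'],o['tool_rot'],o['clock'])"
```

```text
[ 0.2489114  -0.57297603  0.23077453] [-3.14057585e+00  7.18815244e-05  4.09882846e-01] 0.1
```

View pics/t1.png

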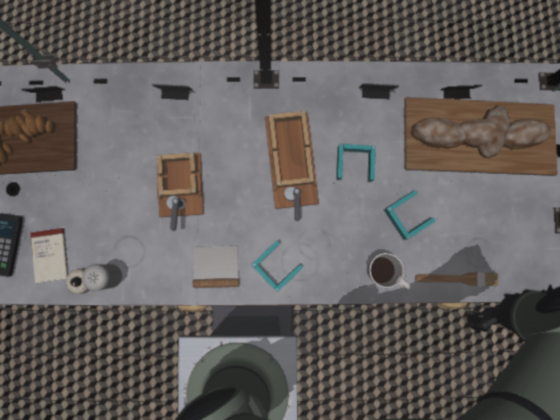

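View pics/s1.png

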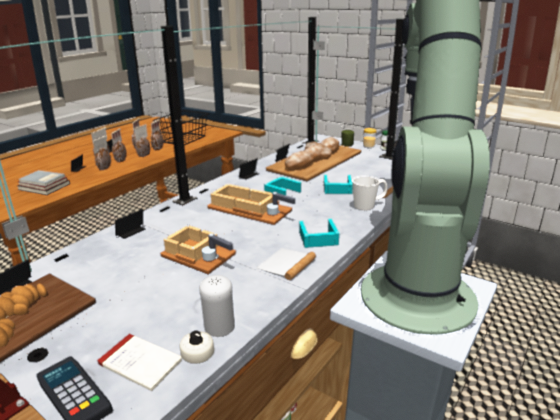

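The top view has +x up. The loaf frame's pivot is near (291,193) with its lever tip near (297,219), and the square frame's pivot is near (176,203). I'll enlarge the loaf frame.

```bash
python3 -c "
from h import *
i=cv2.imread('pics/t1.png')[100:230,250:335]
cv2.imwrite('pics/c1.png',cv2.resize(i*1,None,fx=4.6,fy=4.6,interpolation=cv2.INTER_CUBIC))
for u,v,z in [(291,193,.07),(297,219,.08),(176,203,.07),(269,116,.054),(307,112,.054),(314,184,.054),(317,205,.014),(278,208,.014)]: print(u,v,pt('top',u,v,z).round(4))"
```

```text
291 193 [ 0.5291 -0.1449  0.07  ]
297 219 [ 0.4597 -0.1595  0.08  ]
176 203 [0.5041 0.1564 0.07  ]
269 116 [ 0.7432 -0.0877  0.054 ]
307 112 [ 0.7542 -0.1912  0.054 ]
314 184 [ 0.5555 -0.2071  0.054 ]
317 205 [ 0.5038 -0.2181  0.014 ]
278 208 [ 0.496  -0.1111  0.014 ]
```

View pics/c1.png

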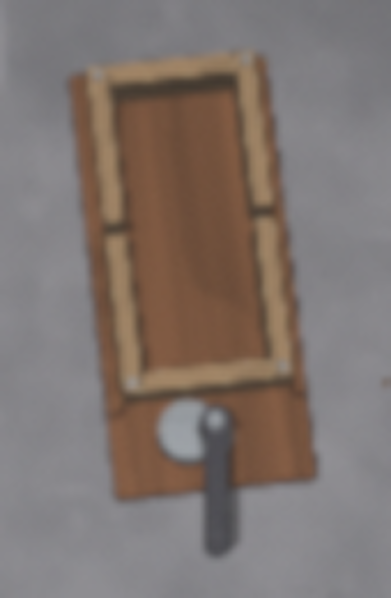

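Enlarged, the crop puts the pivot at (296.5,191.3), the tip at (297.8,220.6), and the seam gap is visible. The frame's wall corners are at (269.1,114.8), (305.4,112), (276.5,186.3) and (313.9,182.6).

```bash
python3 -c "
from h import *
P=lambda u,v,z: pt('top',u,v,z)[:2]
p=P(296.5,191.3,.082);t=P(297.8,220.6,.08)
FL,FR,NL,NR=[P(*c,.054) for c in [(269.1,114.8),(305.4,112),(276.5,186.3),(313.9,182.6)]]
L=(FL+FR-NL-NR)/2;yaw=np.arctan2(L[1],L[0]);X=L/np.linalg.norm(L)
print('pivot',p,'tip',t,np.hypot(*(t-p)),'len',np.hypot(*L),'w',np.hypot(*(FL-FR)),np.hypot(*(NL-NR)),'yaw',yaw)
print('pivot from frame',(FL+FR)/2-X*(.222),(NL+NR)/2-X*(.0235))
d=t-p;print('lever angle',yaw+np.pi-np.arctan2(d[1],d[0])%(2*np.pi))
R=np.array([[X[0],-X[1]],[X[1],X[0]]]);o=bot.observe()['position']
for q in [(-.055,-.040),(-.055,0.0),(-.045,.030),(-.03,.05),(-.018,.055)]: print(q,p+R@q,((p+R@q-o[:2])*100).round(1))
"
```

```text
pivot [ 0.53173859 -0.15882917] tip [ 0.45555497 -0.16151153] 0.07623083102063324 len 0.19691719239892932 w 0.09913554359236636 0.10027521858748305 yaw 0.0997440853585244
pivot from frame [ 0.52948977 -0.159495  ] [ 0.53106471 -0.15933739]
lever angle 0.06454941695271588
(-0.055, -0.04) [ 0.48099511 -0.20410719] [23.2 36.9]
(-0.055, 0.0) [ 0.47701196 -0.164306  ] [22.8 40.9]
(-0.045, 0.03) [ 0.48397489 -0.13345932] [23.5 44. ]
(-0.03, 0.05) [ 0.49690876 -0.11206505] [24.8 46.1]
(-0.018, 0.055) [ 0.50835122 -0.10589495] [25.9 46.7]
```

```bash
python3 -m crank '{"travel":[[2.5,4,0],[5,8,0],[7.5,12,0],[10,16,0],[12.5,20,0]],"turn":[[0,0,-4],[0,0,-8],[0,0,-12],[0,0,-15],[0,0,-18]],"gripper":[1,1,1,1,1]}' 40
```

```text
clock: 0.6
position: [0.3746, -0.3714, 0.2312]
tool_rot: [-3.141, 0.0, 0.093]
force: [1.4, -0.5, 0.5]
grip_width: 0.012
finger_force: 0.0
```

```bash
python3 -m crank '{"travel":[[2.7,4.1,0],[5.4,8.2,0],[8,12.3,-2],[10.7,16.4,-5],[10.7,16.4,-9]],"turn":[[0,0,0],[0,0,0],[0,0,0],[0,0,0],[0,0,0]],"gripper":[1,1,1,1,1]}'; python3 -c "
from h import *
snap('top','t2.png');i=cv2.imread('pics/t2.png')[100:250,230:340];cv2.imwrite('pics/c2.png',cv2.resize(i,None,fx=4,fy=4,interpolation=cv2.INTER_CUBIC))"
```

```text
clock: 1.1
position: [0.4848, -0.205, 0.142]
tool_rot: [3.141, -0.005, 0.101]
force: [1.1, -1.0, -0.8]
grip_width: -0.0002
finger_force: 0.0
```

View pics/c2.png

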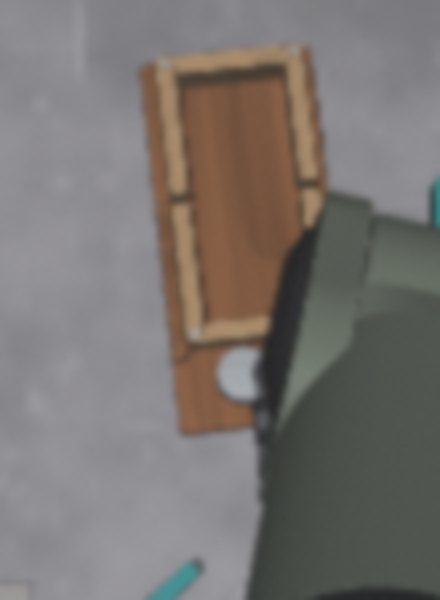

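The arm hides the lever, but the gripper is to the right of it and clear. Next I descend.

```bash
python3 -m crank '{"travel":[[0,0,-3],[0,0,-6],[0,0,-8],[0,0,-8],[0,0,-8]],"turn":[[0,0,0],[0,0,0],[0,0,0],[0,0,0],[0,0,0]],"gripper":[1,1,1,1,1]}'; python3 -c "
from h import *
snap('side','s2.png');i=cv2.imread('pics/s2.png')[150:270,180:340];cv2.imwrite('pics/d2.png',cv2.resize(i,None,fx=4,fy=4,interpolation=cv2.INTER_CUBIC))"
```

```text
clock: 1.65
position: [0.4809, -0.2098, 0.062]
tool_rot: [3.141, 0.0, 0.095]
force: [0.4, 0.2, -0.1]
grip_width: -0.0001
finger_force: 0.0
```

View pics/d2.png

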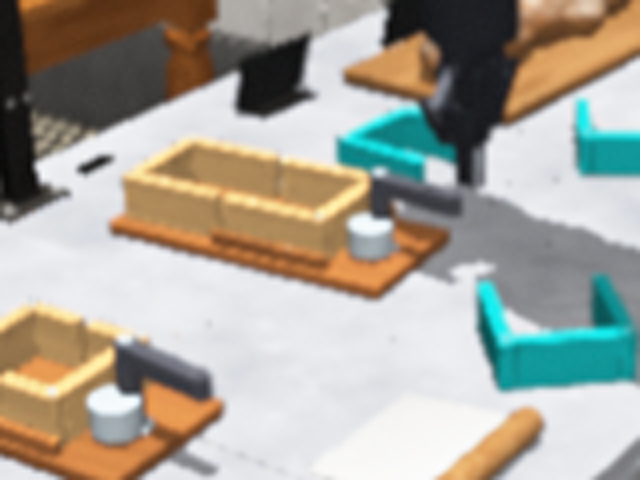

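```bash
python3 -m crank '{"travel":[[0,1,-0.4],[-0.2,2.4,-0.4],[-0.4,4,-0.4],[-0.2,5.5,-0.4],[0.1,7,-0.4]],"turn":[[0,0,0],[0,0,0],[0,0,0],[0,0,0],[0,0,0]],"gripper":[1,1,1,1,1]}'
```

```text
clock: 2.2
position: [0.482, -0.1385, 0.0579]
tool_rot: [3.141, -0.001, 0.095]
force: [-0.5, -7.9, -0.1]
grip_width: 0.0001
finger_force: 2.9
```

```bash
python3 -m crank '{"travel":[[0.4,1,0],[0.9,2,0],[1.5,2.8,0],[2.1,3.2,0],[2.6,3.3,0]],"turn":[[0,0,0],[0,0,0],[0,0,0],[0,0,0],[0,0,0]],"gripper":[1,1,1,1,1]}'; python3 -c "
from h import *
snap('top','t3.png');snap('side','s3.png')
a=cv2.imread('pics/t3.png')[100:230,230:330];b=cv2.imread('pics/s3.png')[150:280,190:290]
cv2.imwrite('pics/c3.png',cv2.resize(np.hstack([a,b]),None,fx=4,fy=4,interpolation=cv2.INTER_CUBIC))"
```

```text
clock: 2.7
position: [0.5062, -0.105, 0.0574]
tool_rot: [-3.141, 0.004, 0.097]
force: [-15.0, 1.9, 10.5]
grip_width: 0.0
finger_force: 7.0
```

View pics/c3.png

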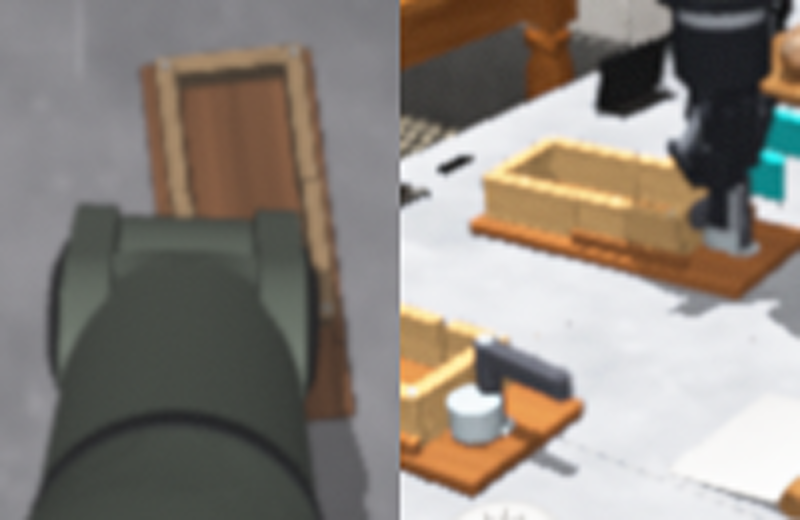

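The seam gap is closed and the lever lies close to crosswise. I'll push on to the stop.

```bash
python3 -m crank '{"travel":[[0.2,0,0],[0.4,0,0],[0.5,0,0],[0.6,0,0],[0.6,0,0]],"turn":[[0,0,0],[0,0,0],[0,0,0],[0,0,0],[0,0,0]],"gripper":[1,1,1,1,1]}'
```

```text
clock: 3.3
position: [0.51, -0.1044, 0.0571]
tool_rot: [-3.14, 0.007, 0.097]
force: [-23.0, 5.3, 15.4]
grip_width: 0.0003
finger_force: 10.9
```

```bash
python3 -m crank '{"travel":[[0.2,0,0],[0.4,0,0],[0.5,0,0],[0.5,0,0],[0.5,0,0]],"turn":[[0,0,0],[0,0,0],[0,0,0],[0,0,0],[0,0,0]],"gripper":[1,1,1,1,1]}'
```

```text
clock: 3.8
position: [0.5102, -0.1048, 0.0564]
tool_rot: [-3.139, 0.017, 0.096]
force: [-47.3, 5.5, 30.3]
grip_width: -0.0
finger_force: 23.7
```

It stalled: 5 mm more command moved the tool only 0.2 mm and the force doubled, so the lever is at its stop. Now I back off, lift and look.

```bash
python3 -m crank '{"travel":[[-1,0,0],[-2,0,0],[-4,0,0],[-5,0,2],[-5,0,5]],"turn":[[0,0,0],[0,0,0],[0,0,0],[0,0,0],[0,0,0]],"gripper":[1,1,1,1,1]}'; python3 -m crank '{"travel":[[0,0,4],[0,-2,9],[0,-7,9],[0,-12,9],[0,-17,9]],"turn":[[0,0,0],[0,0,0],[0,0,0],[0,0,0],[0,0,0]],"gripper":[1,1,1,1,1]}';python3 -m crank '{"travel":[[0,-4,0],[-1,-8,0],[-3,-12,0],[-5,-15,0],[-5,-15,0]],"turn":[[0,0,0],[0,0,0],[0,0,0],[0,0,0],[0,0,0]],"gripper":[1,1,1,1,1]}'; python3 -c "
from h import *
snap('top','t4.png')
a=cv2.imread('pics/t4.png')[100:230,145:335]
cv2.imwrite('pics/c4.png',cv2.resize(a,None,fx=4.2,fy=4.2,interpolation=cv2.INTER_CUBIC))"
```

```text
clock: 4.3
position: [0.4668, -0.1055, 0.1071]
tool_rot: [-3.141, 0.003, 0.096]
force: [-0.2, 0.2, 0.3]
grip_width: 0.0004
finger_force: 0.0
clock: 4.8
position: [0.4692, -0.2759, 0.1984]
tool_rot: [3.141, -0.002, 0.097]
force: [1.4, -0.2, 0.2]
grip_width: 0.0002
finger_force: 0.0
clock: 5.3
position: [0.4156, -0.4286, 0.1974]
tool_rot: [3.14, 0.001, 0.09]
force: [-0.4, -0.8, -0.6]
grip_width: 0.0001
finger_force: 0.0
```

View pics/c4.png

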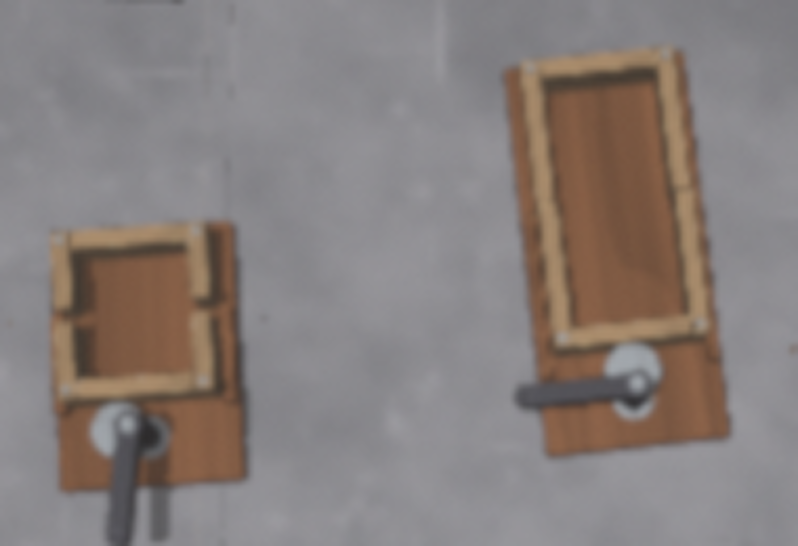

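The loaf lever runs from (637,383) to (520,397) in the crop, parallel to the frame's end, and the seam is closed. The square frame's lever is still open and the arm is clear.

```bash
python3 -c "
from workcell import bot
print(bot.job_done())"
```

```text
the job is handed in; nothing more can be done
None
```

The loaf frame is locked: its lever was pushed to the stop, lies across the near end, and has been let go, with the seam closed. The square frame's lever is still open, and I handed the job in at about 5.4 s (no verdict was returned).

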